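Move the desk supplies to the new rack in mirror order

ROBOT

A 7-joint arm with a two-finger parallel gripper is mounted at the origin on the work surface; the furniture and walls round the work are solid. World frame = base frame: x ahead of the robot, y to its left, z up, the work surface at z = 0. Lengths are in m, angles in rad, forces in N, time in s.
With the tool pointing down it reaches from about 0.425 to 0.875 m from the base axis. Payload 9.9 kg.
Tool frame: the origin (TCP) lies on the centre line of the jaws, within the pads' length; the fingertips stand 17 mm ahead of it and the grasp point (between the pads) lies 2 mm behind it; z points along the fingers, y is the line along which they close (so a half turn about z gives the same grasp; the last joint's range is limited). The gripper opens to 85 mm and grips with 20 to 120 N. Pads are 22 mm wide; open, the fingers measure 114 mm over their backs; the gripper's body (76 mm by 85 mm) begins 54 mm behind the grasp point. The pads swing forward as they close: fully open they stand 13 mm farther back than shut.
Start: joints at [-1.413, 0.576, 0.025, 1.437, -0.015, 1.129, -0.057], TCP at [0.162, 0.655, 0.228] pointing down, gripper open.
Joint ranges: [-2.76, 2.76], [-0.34, 2.15], [-1.52, 1.57], [0.19, 2.46], [-1.09, 4.23], [0.17, 1.99], [-2.82, 2.82]. Speed limits (rad/s): [2.22, 2.22, 3.01, 3.01, 3.14, 3.14, 3.14].

INTERFACE

Orientations are given as a rotation vector (axis times angle).
In Python, from bench import robot gives the robot as it stands. The module is installed in compiled form; this text tells all that it offers.
- The arm moves only by the tool play_rows, never from a script. Its argument "rows" is text: rows parted by semicolons, each of 7 numbers parted by spaces: the shift along the world's x, y, z in units of 40 mm (1.0 is 40 mm), then the turn, a rotation vector about the world's x, y, z in units of 0.08 rad (1.0 is 0.08 rad), then the closure, from 0 (fully open) to 1 (shut). In form: dx dy dz ax ay az claw; .... A call has exactly 8 rows; each row shifts and turns the commanded pose from where the row before left it; what a row does not reach is not made up. A row lasts 1/12 s, in which the tool goes at most 41.7 mm and 7.16 degrees, less where a joint would pass 70% of its speed; a pose out of reach is approached as far as the arm can. A call with a number of a shift or a turn outside -1 to 1 is refused whole. A call with a gripper value outside its range is refused whole. The fingers move at their own pace and stop on an object; "grip_force" is the grip in N (left out, the last holds). Time passes only in rows, so rows that do not move let the fingers close, or fill a call up. It gives the time, the measured TCP pose, the force, the opening and the grip force at its end, in the units of the state.
- robot.sense(): the state, without advancing time (a new reading comes with each control period).
- robot.capture(name): name is "side" or "top"; returns the picture (420x560x3 uint8, red, green, blue); there is no depth.
- robot.get_calibration(name): a dict with "fx", "fy", "cx", "cy" (pixels), "rvec" (rotation vector, rad) and "tvec" (3), from world to camera coordinates, as OpenCV has them. Camera axes: x right, y down, z forward; pixel columns grow to the right and rows downward; lengths in m; the calibration is good to about 2 mm. A picture is of the moment at which its call begins. get_calibration takes no time and is no camera call.
- robot.sign_off(): hands the job in; it is judged then, once.
The state is a dict: "clock": time; "joint_pos": joint angles; "dq": joint speeds; "joint_efforts": joint torques, N m; "position": TCP position; "orientation": TCP orientation; "contact_force": force on the tool from outside, world axes, zero at the start; "torque": the same for the moment, N m; "opening": finger opening in m; "finger_force": force on a finger pad.
Only numpy, scipy, OpenCV 4.12 (cv2) and the standard library are available. Lean on these libraries where they do the work, as an engineer would, in place of code of your own. Each camera call takes 0.05 s, during which the arm holds its last target. There are 200 camera calls.

TASK

A left-handed colleague is taking over this desk: move the four things from the full black rack into the empty plywood rack in reverse order, so that whatever stands at the left end of the old row ends at the right end of the new one, and so on. Stand each thing upright on the floor of its own pocket, near the pocket's middle, the hand stamp with its long foot running front to back in the pocket, and never tip anything over on the way.

Things in the scene. Friction and masses are not known exactly. Their poses are not given: they have to be found in the camera images.
- old_rack: Full rack, black: low fixed tray 284 mm long (y) by 92 mm deep (x), four pockets in a row. Origin: centre of underside, on the desk; x to the back, y along the row to the left seen from the robot. Pocket centres at x = 0, y = -105, -35, 35, 105 mm. Pockets 66 mm (y) by 84 mm (x) inside, floor (grey pad) 6 mm above the desk, walls 4 mm thick, tops 16 mm above the desk.
- new_rack: The empty rack, pale plywood: same shape, size, axes and pocket positions as the full rack, fixed to the desk (pocket floors 6 mm above its underside).
- glue_stick_centre (a point): The glue stick, a plain upright cylinder 28 mm across and 86 mm tall. The point is on its upright axis, half-way up (43 mm above its underside); z is up.
- pad_glue_stick: The thin grey pad (80 mm along the rack's x, 62 mm along y, 2 mm thick, fixed) in the full rack's pocket where the glue stick stands at the start; origin: centre of its underside, 4 mm above the desk. It stays there and only marks that starting pocket.
- ink_bottle_centre (a point): The ink bottle, squat: body 44 mm across up to 40 mm, tapering to a round cap 28 mm across, 56 mm tall in all. The point is on its upright axis, half-way up (28 mm above its underside); z is up.
- pad_ink_bottle: The thin grey pad (80 mm along the rack's x, 62 mm along y, 2 mm thick, fixed) in the full rack's pocket where the ink bottle stands at the start; origin: centre of its underside, 4 mm above the desk. It stays there and only marks that starting pocket.
- dropper_centre (a point): The dropper bottle: round body 32 mm across up to about 65 mm, then a collar 24 mm across up to 77 mm and a narrow rubber bulb 12 mm across, 102 mm tall in all. The point is on its upright axis, half-way up (51 mm above its underside); z is up.
- pad_dropper: The thin grey pad (80 mm along the rack's x, 62 mm along y, 2 mm thick, fixed) in the full rack's pocket where the dropper stands at the start; origin: centre of its underside, 4 mm above the desk. It stays there and only marks that starting pocket.
- rubber_stamp_centre (a point): The hand stamp: foot 24 x 60 mm (long along its y axis) and 16 mm tall, with an upright round handle to grip, about 24 mm across at its thick top (35 to 65 mm up) and slimmer below it, 65 mm tall in all. The point is on its upright axis, half-way up (32.5 mm above its underside); z is up.
- pad_rubber_stamp: The thin grey pad (80 mm along the rack's x, 62 mm along y, 2 mm thick, fixed) in the full rack's pocket where the rubber stamp stands at the start; origin: centre of its underside, 4 mm above the desk. It stays there and only marks that starting pocket.
Not all that is in view belongs to the job. Leave any pink look-alike of the part that bears glue_stick_centre alone. Of the things that look like the part that bears dropper_centre, the smaller one is meant.

How it is judged:
At the end, for the whole second after the job is handed in: Each thing stands in the new pocket that mirrors its starting pocket (old y, new -y), within 15 mm of the pocket's centre along and across, on its floor (8 mm), upright within 7 degrees; the stamp's long foot within 20 degrees of front-to-back; all released (x of glue_stick_centre in the frame of new_rack between -0.015 and 0.015 m and z of glue_stick_centre in the frame of new_rack between 0.041 and 0.057 m and angle between each of glue_stick_centre, ink_bottle_centre, dropper_centre, rubber_stamp_centre's own z axis and vertical below 0.12 rad and ((y of pad_glue_stick in the frame of old_rack between -0.125 and -0.085 m and y of glue_stick_centre in the frame of new_rack between 0.09 and 0.12 m) or (y of pad_glue_stick in the frame of old_rack between -0.055 and -0.015 m and y of glue_stick_centre in the frame of new_rack between 0.02 and 0.05 m) or (y of pad_glue_stick in the frame of old_rack between 0.015 and 0.055 m and y of glue_stick_centre in the frame of new_rack between -0.05 and -0.02 m) or (y of pad_glue_stick in the frame of old_rack between 0.085 and 0.125 m and y of glue_stick_centre in the frame of new_rack between -0.12 and -0.09 m)) and x of ink_bottle_centre in the frame of new_rack between -0.015 and 0.015 m and z of ink_bottle_centre in the frame of new_rack between 0.026 and 0.042 m and ((y of pad_ink_bottle in the frame of old_rack between -0.125 and -0.085 m and y of ink_bottle_centre in the frame of new_rack between 0.09 and 0.12 m) or (y of pad_ink_bottle in the frame of old_rack between -0.055 and -0.015 m and y of ink_bottle_centre in the frame of new_rack between 0.02 and 0.05 m) or (y of pad_ink_bottle in the frame of old_rack between 0.015 and 0.055 m and y of ink_bottle_centre in the frame of new_rack between -0.05 and -0.02 m) or (y of pad_ink_bottle in the frame of old_rack between 0.085 and 0.125 m and y of ink_bottle_centre in the frame of new_rack between -0.12 and -0.09 m)) and x of dropper_centre in the frame of new_rack between -0.015 and 0.015 m and z of dropper_centre in the frame of new_rack between 0.049 and 0.065 m and ((y of pad_dropper in the frame of old_rack between -0.125 and -0.085 m and y of dropper_centre in the frame of new_rack between 0.09 and 0.12 m) or (y of pad_dropper in the frame of old_rack between -0.055 and -0.015 m and y of dropper_centre in the frame of new_rack between 0.02 and 0.05 m) or (y of pad_dropper in the frame of old_rack between 0.015 and 0.055 m and y of dropper_centre in the frame of new_rack between -0.05 and -0.02 m) or (y of pad_dropper in the frame of old_rack between 0.085 and 0.125 m and y of dropper_centre in the frame of new_rack between -0.12 and -0.09 m)) and x of rubber_stamp_centre in the frame of new_rack between -0.015 and 0.015 m and z of rubber_stamp_centre in the frame of new_rack between 0.0305 and 0.0465 m and ((y of pad_rubber_stamp in the frame of old_rack between -0.125 and -0.085 m and y of rubber_stamp_centre in the frame of new_rack between 0.09 and 0.12 m) or (y of pad_rubber_stamp in the frame of old_rack between -0.055 and -0.015 m and y of rubber_stamp_centre in the frame of new_rack between 0.02 and 0.05 m) or (y of pad_rubber_stamp in the frame of old_rack between 0.015 and 0.055 m and y of rubber_stamp_centre in the frame of new_rack between -0.05 and -0.02 m) or (y of pad_rubber_stamp in the frame of old_rack between 0.085 and 0.125 m and y of rubber_stamp_centre in the frame of new_rack between -0.12 and -0.09 m)) and angle between the y axis of rubber_stamp_centre and the x axis of new_rack, either way round below 0.35 rad); the robot touches nothing.
It fails at once if the glue stick is tipped over (more than 35 degrees from upright) (angle between glue_stick_centre's own z axis and vertical above 0.61 rad).
It fails at once if the ink bottle is tipped over (more than 35 degrees from upright) (angle between ink_bottle_centre's own z axis and vertical above 0.61 rad).
It fails at once if the dropper is tipped over (more than 35 degrees from upright) (angle between dropper_centre's own z axis and vertical above 0.61 rad).
It fails at once if the rubber stamp is tipped over (more than 35 degrees from upright) (angle between rubber_stamp_centre's own z axis and vertical above 0.61 rad).
It also fails if it takes over 99 s, if anything falls off the work surface, if the arm or the gripper's body presses on something with over 40 N, if the wrist force passes 120 N, or if a joint passes its speed limit or range.

## Working session

There is one attempt and no reset: what is moved stays moved. The work goes in short steps, Python scripts to look and compute and a tool call to move; the robot and the scene stay as the last step left them, time stands still between calls to the robot, and variables do not carry over. Pictures are saved under pics/ and viewed, at most 14 in all, crops included, and the job is handed in when it is done.

Besides the shell and the picture viewer there is one more tool, called after ">>>" as name(argument=value, ...) on one line, values as JSON. play_rows: Moves the arm, as the interface text tells. Shifts and turns lie within -1 to 1; 1 stands for 40 mm of shift or 0.08 rad of turn. Its arguments: {"type":"object","properties":{"rows":{"type":"string"},"grip_force":{"type":"number"}},"required":["rows"]}

```bash
mkdir -p pics
python3 - <<'E'
from bench import robot
import cv2
for n in("top","side"):
    cv2.imwrite(f"pics/{n}0.png",robot.capture(n)[:,:,::-1]); print(n,robot.get_calibration(n))
s=robot.sense();print(s)
E
```

```text
top {'fx': 501.47770772619174, 'fy': 501.47770772619174, 'cx': 275.52806674043177, 'cy': 204.527495817461, 'rvec': array([ 2.19982309, -2.17329258,  0.07578656]), 'tvec': array([-0.02586878,  0.44161252,  1.21908677])}
side {'fx': 457.5533437657091, 'fy': 457.5533437657091, 'cx': 283.49327993241445, 'cy': 209.88410291355484, 'rvec': array([ 2.20588965, -0.68732536,  0.28695445]), 'tvec': array([-0.39763588,  0.19415853,  0.95482093])}
{'clock': 0.1, 'joint_pos': array([-1.41279854,  0.57645844,  0.02487224,  1.4378026 , -0.01497869,
        1.12900881, -0.05650179]), 'dq': array([-2.29057326e-04, -4.22699415e-03,  1.08792380e-03, -2.85662730e-03,
        6.24731713e-04,  5.91501091e-05, -4.14763855e-04]), 'joint_efforts': array([ 7.63338699e-03, -7.67305040e+01,  2.25787036e+00, -2.86600506e+01,
        1.57194858e-02,  8.52668833e-03,  2.25706557e-06]), 'position': array([0.16154495, 0.65496911, 0.22713002]), 'orientation': array([-3.78851776e-01, -3.11859316e+00,  2.34158292e-03]), 'contact_force': array([-0.46425536,  0.31743852, -0.83641885]), 'torque': array([-0.02566875, -0.03120961,  0.03794223]), 'finger_force': 0.0, 'opening': 0.08546471553318079}
```

View pics/top0.png

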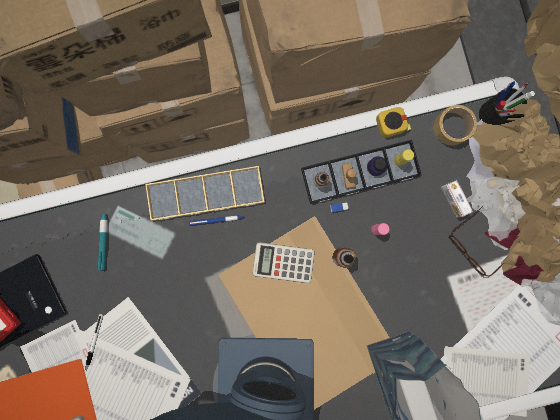

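View pics/side0.png

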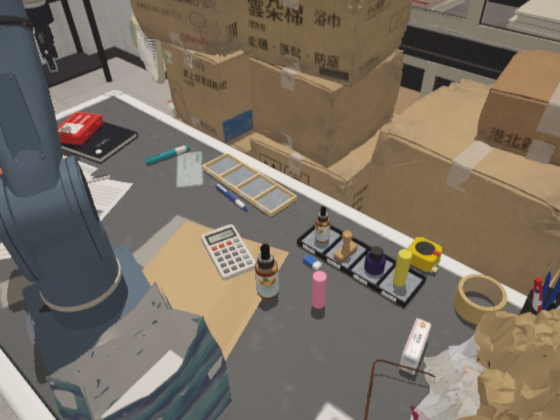

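Top view: old rack spans about (303,168)–(420,190), holding (from left) dropper, stamp, ink and glue; the empty rack is around (147,185)–(265,200). I'll enlarge both for corner readings.

Run:
```python
import cv2
a=cv2.imread("pics/top0.png")
c=cv2.resize(a[130:210,295:427],None,fx=6,fy=6,interpolation=cv2.INTER_CUBIC); d=cv2.resize(a[155:229,140:272],None,fx=6,fy=6,interpolation=cv2.INTER_CUBIC)
cv2.imwrite("pics/old.png",c);cv2.imwrite("pics/new.png",d)
s=cv2.imread("pics/side0.png");cv2.imwrite("pics/sold.png",cv2.resize(s[200:305,292:432],None,fx=5.6,fy=5.6,interpolation=cv2.INTER_CUBIC))
```

```text
(no output)
```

View pics/old.png

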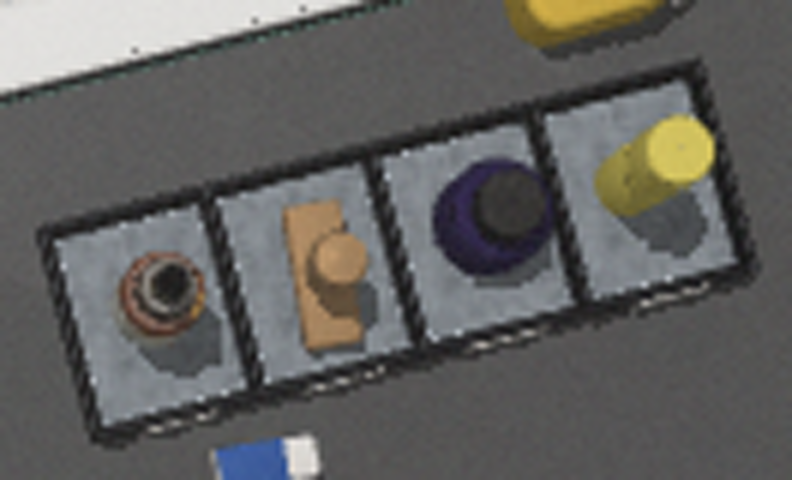

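View pics/new.png

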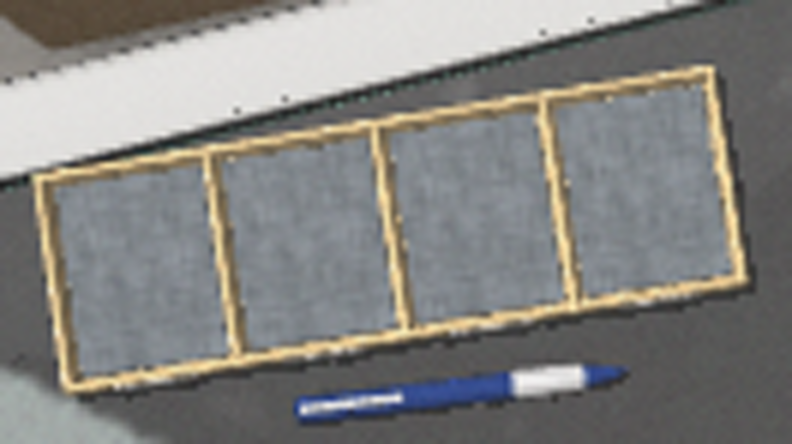

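View pics/sold.png

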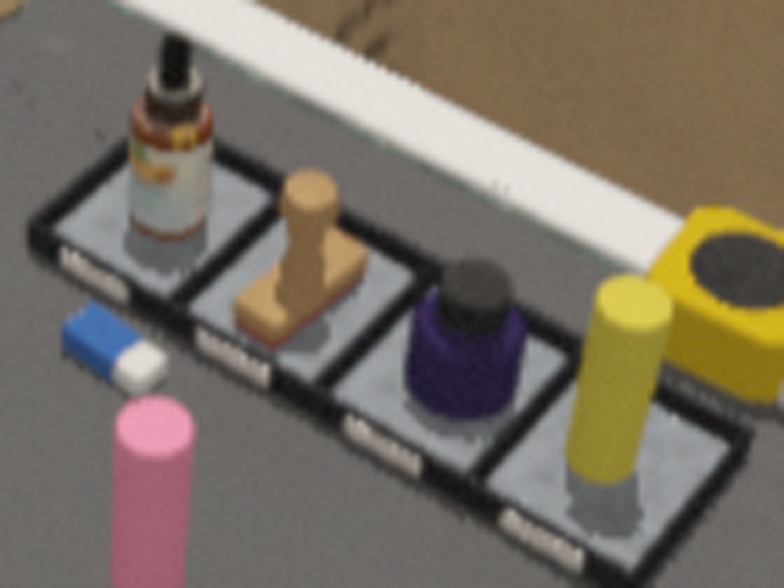

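```bash
cat > h.py <<'E'
from bench import robot
import cv2,numpy as np
def ray(n,uv,z):
    c=robot.get_calibration(n);R=cv2.Rodrigues(c["rvec"])[0]
    d=R.T@np.array([(uv[0]-c["cx"])/c["fx"],(uv[1]-c["cy"])/c["fy"],1]);o=-R.T@c["tvec"]
    return (o+d*(z-o[2])/d[2])[:2]
def px(p,o,k): return [(p[0]+.5)/k-.5+o[0],(p[1]+.5)/k-.5+o[1]]
E
python3 - <<'E'
from h import *
loc=np.array([[46,142],[46,-142],[-46,-142],[-46,142]])/1000
for nm,o,C in(("old",(295,130),[(45,232),(702,65),(755,268),(100,437)]),("new",(140,155),[(38,178),(712,68),(745,283),(68,388)])):
    P=np.array([ray("top",px(c,o,6),.016) for c in C])
    m=P.mean(0);a=loc[:,0]+1j*loc[:,1];b=(P-m)[:,0]+1j*(P-m)[:,1]
    k=(b*a.conj()).sum()/(abs(a)**2).sum();th=np.angle(k)
    print(nm,m.round(4),"yaw",th.round(4),"scale",abs(k).round(3),"res",abs(b-a*k).round(4))
    for y in(-.105,-.035,.035,.105): print(y,(m+y*np.array([-np.sin(th),np.cos(th)])).round(4))
T={"drop":((173,283),(177,40),.108),"stamp":((341,257),(310,188),.071),"ink":((510,203),(475,278),.062),"glue":((681,150),(634,303),.092)}
for k,(t,s,z) in T.items(): print(k,ray("top",px(t,(295,130),6),z).round(4),ray("side",px(s,(292,200),5.6),z).round(4))
print("foot dir",[ray("top",px(p,(295,130),6),.022).round(4) for p in((312,205),(335,345))])
E
```

```text
old [ 0.5268 -0.2318] yaw 0.2633 scale 0.982 res [0.0016 0.002  0.0018 0.0013]
-0.105 [ 0.5541 -0.3332]
-0.035 [ 0.5359 -0.2656]
0.035 [ 0.5177 -0.198 ]
0.105 [ 0.4995 -0.1304]
new [0.4688 0.1541] yaw 0.1706 scale 0.985 res [0.0017 0.0006 0.0004 0.0016]
-0.105 [0.4867 0.0506]
-0.035 [0.4748 0.1196]
0.035 [0.4629 0.1886]
0.105 [0.451  0.2576]
drop [ 0.5004 -0.1291] [ 0.4995 -0.1312]
stamp [ 0.5162 -0.1987] [ 0.515  -0.1975]
ink [ 0.5398 -0.2671] [ 0.541  -0.2641]
glue [ 0.5567 -0.3272] [ 0.5565 -0.3251]
foot dir [array([ 0.5442, -0.1942]), array([ 0.4866, -0.2038])]
```

Order from left in old rack: dropper, stamp, ink, glue. They go mirrored into the new rack; the stamp's foot (world yaw ≈0.165) already matches the new rack's yaw (≈0.17), so no turn while carrying is needed. Setting out toward the glue.

>>> play_rows(rows=".6 -.74 0 0 0 -1 .3; .6 -.74 0 0 0 -1 .3; .6 -.74 0 0 0 -1 .3; .6 -.74 0 0 0 -1 .3; .6 -.74 0 0 0 -1 .3; .6 -.74 0 0 0 -1 .3; .6 -.74 0 0 0 -1 .3; .6 -.74 0 0 0 -1 .3", grip_force=30)

```text
clock: 0.77
position: [0.3543, 0.4168, 0.2278]
orientation: [-1.346, -2.838, 0.0]
contact_force: [0.4, 1.4, -0.2]
opening: 0.0597
finger_force: 0.0
```

>>> play_rows(rows=".6 -.74 0 0 0 -1 .3; .6 -.74 0 0 0 -1 .3; .6 -.74 0 0 0 -1 .3; .6 -.74 0 0 0 -1 .3; .16 -.9 0 0 0 -1 .3; .16 -.9 0 0 0 -1 .3; .16 -.9 0 0 0 0 .3; .16 -.9 0 0 0 0 .3")

```text
clock: 1.43
position: [0.475, 0.1544, 0.2276]
orientation: [-1.978, -2.44, 0.001]
contact_force: [1.7, -0.4, -0.4]
opening: 0.0598
finger_force: 0.0
```

>>> play_rows(rows=".157 -.927 0 0 0 0 .3; .157 -.927 0 0 0 0 .3; .157 -.927 0 0 0 0 .3; .157 -.927 0 0 0 0 .3; .157 -.927 0 0 0 0 .3; .157 -.927 0 0 0 0 .3; .157 -.927 0 0 0 0 .3; .157 -.927 0 0 0 0 .3")

```text
clock: 2.1
position: [0.5253, -0.1422, 0.2277]
orientation: [-1.977, -2.441, 0.0]
contact_force: [0.9, 0.4, -0.0]
opening: 0.06
finger_force: 0.0
```

>>> play_rows(rows=".157 -.927 0 0 0 0 .3; .157 -.927 0 0 0 0 .3; .157 -.927 0 0 0 0 .3; .157 -.927 0 0 0 0 .3; .157 -.927 -.4 0 0 0 .3; 0 0 -.8 0 0 0 .3; 0 0 -.8 0 0 0 .3; 0 0 0 0 0 0 .3")

```text
clock: 2.77
position: [0.5537, -0.3242, 0.1416]
orientation: [-1.973, -2.432, 0.003]
contact_force: [-0.7, 1.3, -1.0]
opening: 0.0598
finger_force: 0.0
```

Run:
```python
from h import *
a=robot.capture("side")[:,:,::-1];b=robot.capture("top")[:,:,::-1]
cv2.imwrite("pics/g1.png",np.hstack([cv2.resize(a[140:320,280:450],None,fx=2.35,fy=2.35),cv2.resize(b[90:270,280:450],None,fx=2.35,fy=2.35)]))
```

```text
(no output)
```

View pics/g1.png

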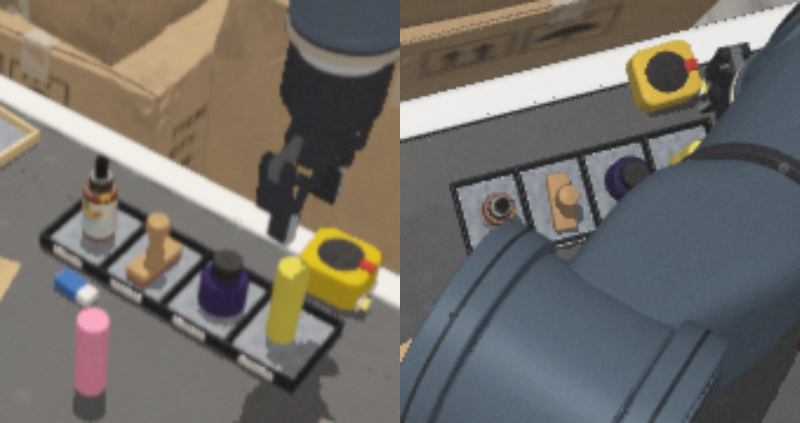

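Run:
```python
from h import *
s=robot.sense();p=s["position"];R=cv2.Rodrigues(s["orientation"])[0];print(p)
c=robot.get_calibration("side")
P=np.array([p+R@[0,0,.017],p+R@[0,.03,.012],p+R@[0,-.03,.012],[.5566,-.326,.092],[.5566,-.326,.006]])
q=cv2.projectPoints(P,c["rvec"],c["tvec"],np.array([[c["fx"],0,c["cx"]],[0,c["fy"],c["cy"]],[0,0,1.]]),None)[0][:,0]
print((q-[280,140])*2.35)
```

```text
[ 0.55638047 -0.32526041  0.14737088]
[[300.56448981 235.64267007]
 [321.0315438  212.94515327]
 [281.37731927 250.48822778]
 [294.1444235  267.74014822]
 [279.12911498 332.7811086 ]]
```

>>> play_rows(rows="0 0 -.4 0 0 0 .3; 0 0 -.5 0 0 0 .3; 0 0 -.5 0 0 0 .3; 0 0 -.5 0 0 0 .3; 0 0 -.2 0 0 0 .3; 0 0 0 0 0 0 .3; 0 0 0 0 0 0 .7; 0 0 0 0 0 0 1", grip_force=35)

```text
clock: 3.53
position: [0.5579, -0.3265, 0.0659]
orientation: [1.976, 2.439, 0.001]
contact_force: [0.8, 0.2, -0.3]
opening: 0.0365
finger_force: 0.0
```

>>> play_rows(rows="0 0 0 0 0 0 1; 0 0 0 0 0 0 1; 0 0 0 0 0 0 1; 0 0 0 0 0 0 1; 0 0 .15 0 0 0 1; 0 0 .3 0 0 0 1; 0 0 .5 0 0 0 1; 0 0 .5 0 0 0 1")

```text
clock: 4.2
position: [0.5567, -0.3258, 0.1235]
orientation: [-1.978, -2.441, 0.0]
contact_force: [-0.1, -0.2, -0.1]
opening: 0.0263
finger_force: 34.4
```

>>> play_rows(rows="0 0 .75 0 0 0 1; 0 0 .75 0 0 0 1; 0 0 .75 0 0 0 1; 0 0 .75 0 0 0 1; -.05 .3 0 0 0 0 1; -.1 .6 0 0 0 0 1; -.15 .8 0 0 0 0 1; -.15 .8 0 0 0 0 1")

```text
clock: 4.87
position: [0.5383, -0.2254, 0.243]
orientation: [1.979, 2.438, 0.001]
contact_force: [1.0, -0.4, -0.4]
opening: 0.0265
finger_force: 34.5
```

>>> play_rows(rows="-.15 .8 0 0 0 0 1; -.15 .8 0 0 0 0 1; -.15 .8 0 0 0 0 1; -.15 .8 0 0 0 0 1; -.15 .8 0 0 0 0 1; -.15 .8 0 0 0 0 1; -.15 .8 0 0 0 0 1; -.15 .8 0 0 0 0 1")

```text
clock: 5.53
position: [0.4903, 0.0315, 0.243]
orientation: [1.978, 2.44, 0.002]
contact_force: [0.9, 0.3, -1.3]
opening: 0.0266
finger_force: 34.5
```

>>> play_rows(rows="-.15 .8 0 0 0 0 1; -.15 .8 0 0 0 0 1; -.15 .8 0 0 0 0 1; -.15 .8 0 0 0 0 1; -.15 .8 0 0 0 0 1; -.1 .6 0 0 0 0 1; -.04 .3 0 0 0 0 1; 0 0 0 0 0 0 1")

```text
clock: 6.2
position: [0.4546, 0.229, 0.2424]
orientation: [-1.972, -2.445, -0.002]
contact_force: [-0.3, -0.4, -1.1]
opening: 0.0268
finger_force: 34.5
```

>>> play_rows(rows="-.04 .35 0 0 0 0 1; -.05 .36 0 0 0 0 1; 0 0 -.6 0 0 0 1; 0 0 -.7 0 0 0 1; 0 0 -.7 0 0 0 1; 0 0 -.6 0 0 0 1; 0 0 -.4 0 0 0 1; 0 0 0 0 0 0 1")

```text
clock: 6.87
position: [0.4507, 0.2526, 0.1194]
orientation: [-1.98, -2.438, 0.008]
contact_force: [-0.3, -0.1, -0.2]
opening: 0.0264
finger_force: 34.5
```

```bash
cat >> h.py <<'E'
def pic(name,so,to,w=170,h=180):
    a=robot.capture("side")[:,:,::-1];b=robot.capture("top")[:,:,::-1]
    f=lambda i,o:cv2.resize(i[o[1]:o[1]+h,o[0]:o[0]+w],None,fx=2.35,fy=2.35)
    cv2.imwrite(name,np.hstack([f(a,so),f(b,to)]));s=robot.sense();print(s["position"],s["contact_force"])
E
python3 -c "
from h import *
pic('pics/g2.png',(165,80),(120,120))"
```

```text
[0.45216464 0.25357486 0.12223922] [ 1.3722327  -0.09681163  1.03425273]
```

View pics/g2.png

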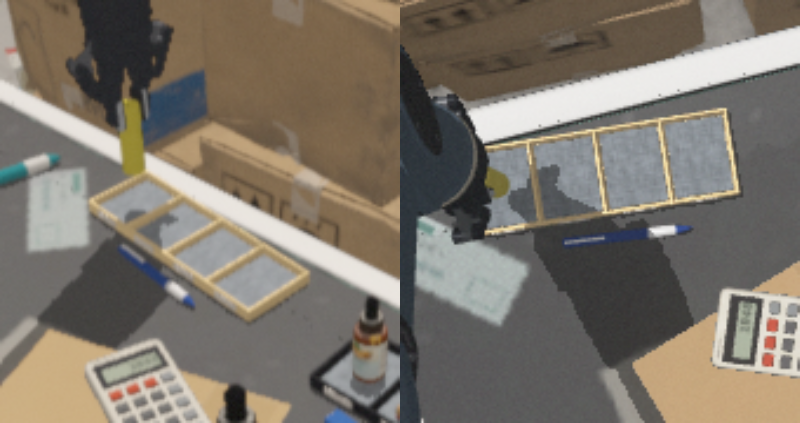

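Glue is upright and hangs above the left pocket. Lowering and releasing.

>>> play_rows(rows="0 .1 -.4 0 0 0 1; 0 0 -.4 0 0 0 1; 0 0 -.4 0 0 0 1; 0 0 -.2 0 0 0 1; 0 0 0 0 0 0 1; 0 0 0 0 0 0 1; 0 0 0 0 0 0 .7; 0 0 0 0 0 0 .5")

```text
clock: 7.63
position: [0.4523, 0.2588, 0.0669]
orientation: [1.978, 2.44, 0.002]
contact_force: [-0.4, 0.0, 0.1]
opening: 0.0373
finger_force: 0.0
```

>>> play_rows(rows="0 0 0 0 0 0 .3; 0 0 0 0 0 0 .3; 0 0 0 0 0 0 .3; 0 0 .4 0 0 0 .3; 0 0 .9 0 0 0 .3; 0 0 .9 0 0 0 .3; 0 0 .9 0 0 0 .3; 0 0 .9 0 0 0 .3")

```text
clock: 8.3
position: [0.4514, 0.2581, 0.2277]
orientation: [1.978, 2.441, -0.001]
contact_force: [0.4, 0.8, -0.8]
opening: 0.0596
finger_force: 0.0
```

>>> play_rows(rows=".14 -.82 0 0 0 0 .3; .14 -.82 0 0 0 0 .3; .14 -.82 0 0 0 0 .3; .14 -.82 0 0 0 0 .3; .14 -.82 0 0 0 0 .3; .14 -.82 0 0 0 0 .3; .14 -.82 0 0 0 0 .3; .14 -.82 0 0 0 0 .3")

```text
clock: 8.97
position: [0.4963, -0.0055, 0.2261]
orientation: [1.977, 2.441, 0.0]
contact_force: [0.4, -0.1, 0.4]
opening: 0.0598
finger_force: 0.0
```

>>> play_rows(rows=".14 -.82 0 0 0 0 .3; .14 -.82 0 0 0 0 .3; .14 -.82 0 0 0 0 .3; .14 -.82 0 0 0 0 .3; .14 -.82 0 0 0 0 .3; .14 -.82 0 0 0 0 .3; .14 -.82 0 0 0 0 .3; .14 -.82 0 0 0 0 .3")

```text
clock: 9.63
position: [0.5412, -0.2678, 0.2259]
orientation: [-1.977, -2.441, -0.0]
contact_force: [1.1, 0.6, -0.5]
opening: 0.0598
finger_force: 0.0
```

>>> play_rows(rows="0 0 0 0 0 0 .3; 0 0 -.5 0 0 0 .3; 0 0 -.7 0 0 0 .3; 0 0 -.7 0 0 0 .3; 0 0 -.7 0 0 0 .3; 0 0 -.4 0 0 0 .3; 0 0 0 0 0 0 .3; 0 0 0 0 0 0 .3")

```text
clock: 10.3
position: [0.5408, -0.266, 0.1056]
orientation: [-1.977, -2.44, 0.001]
contact_force: [0.1, 0.4, 0.8]
opening: 0.06
finger_force: 0.0
```

```bash
python3 -c "
from h import *
pic('pics/g3.png',(280,140),(280,90))"
```

```text
[ 0.54190106 -0.26673394  0.10724315] [ 1.0080222  -0.298502   -0.48383733]
```

View pics/g3.png

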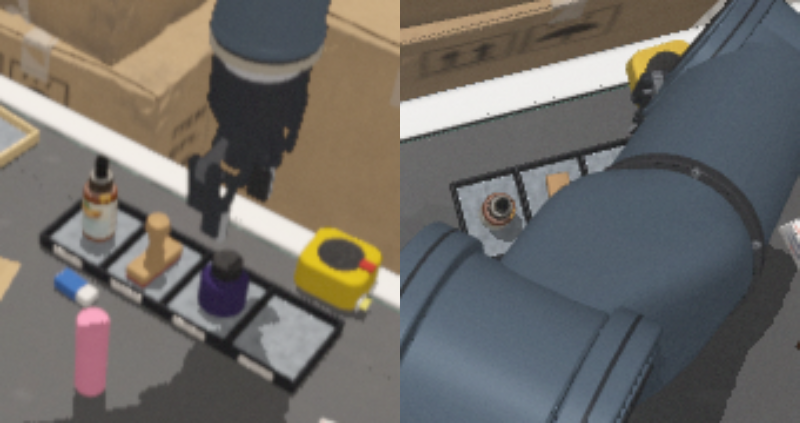

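Jaws stand straight above the ink bottle; the tape measure is clear of them. Descending.

>>> play_rows(rows="-.03 0 -.4 0 0 0 .3; 0 0 -.5 0 0 0 .3; 0 0 -.5 0 0 0 .3; 0 0 -.35 0 0 0 .3; 0 0 0 0 0 0 .3; 0 0 0 0 0 0 .5; 0 0 0 0 0 0 .7; 0 0 0 0 0 0 1")

```text
clock: 11.07
position: [0.541, -0.2672, 0.0384]
orientation: [1.976, 2.438, 0.001]
contact_force: [-6.7, 2.5, 26.7]
opening: 0.0282
finger_force: 29.9
```

>>> play_rows(rows="0 0 0 0 0 0 1; 0 0 0 0 0 0 1; 0 0 0 0 0 0 1; 0 0 .1 0 0 0 1; 0 0 .2 0 0 0 1; 0 0 .5 0 0 0 1; 0 0 .8 0 0 0 1; 0 0 .8 0 0 0 1")

```text
clock: 11.73
position: [0.5396, -0.2661, 0.1334]
orientation: [-1.977, -2.44, 0.001]
contact_force: [1.4, -0.6, -0.9]
opening: 0.0264
finger_force: 42.2
```

```bash
python3 -c "
from h import *
pic('pics/g4.png',(280,140),(280,90))
s=robot.sense();print(s['opening'],s['finger_force'],s['torque'])"
```

```text
[ 0.54262073 -0.26816055  0.13785708] [ 0.96573204 -0.08431723 -1.37071155]
0.026892163920559816 42.2784513188526 [-0.02968603 -0.02962515 -0.0182319 ]
```

View pics/g4.png

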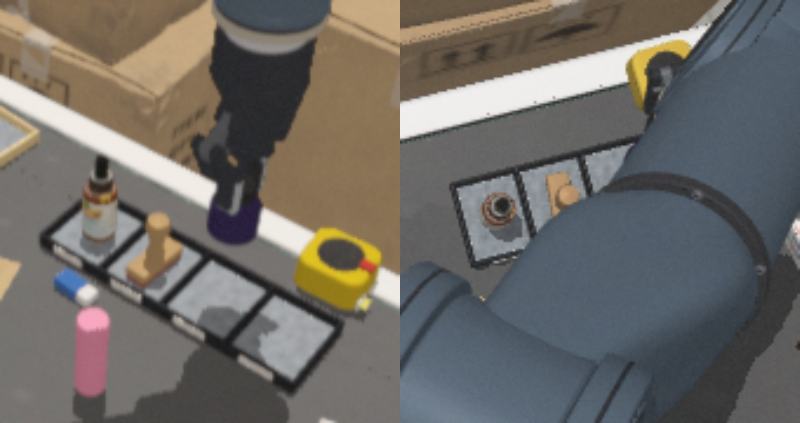

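Run:
```python
from h import *
c=robot.get_calibration("side");K=np.array([[c["fx"],0,c["cx"]],[0,c["fy"],c["cy"]],[0,0,1.]])
t=np.linspace(0,6.28,60)
for z in(.076,.086,.096,.106,.116):
  q=cv2.projectPoints(np.c_[.5415+.022*np.cos(t),-.267+.022*np.sin(t),0*t+z],c["rvec"],c["tvec"],K,None)[0][:,0]
  q=(q-[280,140])*2.35;print(z,q[:,1].max(),q[:,0].min(),q[:,0].max())
```

```text
0.076 265.5159246389367 206.13771496397936 256.10649422430384
0.086 257.62546261627557 207.31133763764092 257.63349348703906
0.096 249.62279133379587 208.5013273547209 259.181891801239
0.106 241.50550007980343 209.70802889526638 260.7521421638198
0.116 233.2711085886352 210.93179679175873 262.3447104485619
```

Bottle is held upright by its cap, bottom ≈32 mm below the TCP, so it's placeable at TCP z≈0.040.

>>> play_rows(rows="0 0 .6 0 0 0 1; 0 0 .8 0 0 0 1; 0 0 .8 0 0 0 1; 0 0 .4 0 0 0 1; -.05 .3 0 0 0 0 1; -.1 .6 0 0 0 0 1; -.13 .75 0 0 0 0 1; -.13 .75 0 0 0 0 1")

```text
clock: 12.5
position: [0.5227, -0.169, 0.2354]
orientation: [-1.978, -2.439, 0.0]
contact_force: [1.2, 1.2, -1.3]
opening: 0.0265
finger_force: 42.4
```

>>> play_rows(rows="-.13 .75 0 0 0 0 1; -.13 .75 0 0 0 0 1; -.13 .75 0 0 0 0 1; -.13 .75 0 0 0 0 1; -.13 .75 0 0 0 0 1; -.13 .75 0 0 0 0 1; -.13 .75 0 0 0 0 1; -.13 .75 0 0 0 0 1")

```text
clock: 13.17
position: [0.4807, 0.0715, 0.2355]
orientation: [-1.977, -2.441, 0.001]
contact_force: [0.2, -0.0, -1.4]
opening: 0.0269
finger_force: 42.4
```

>>> play_rows(rows="-.13 .75 0 0 0 0 1; -.13 .75 0 0 0 0 1; -.13 .75 0 0 0 0 1; -.06 .4 0 0 0 0 1; 0 .1 0 0 0 0 1; 0 0 0 0 0 0 1; 0 0 0 0 0 0 1; 0 0 0 0 0 0 1")

```text
clock: 13.83
position: [0.4641, 0.1782, 0.2358]
orientation: [1.98, 2.439, -0.001]
contact_force: [0.4, -0.6, -0.4]
opening: 0.0265
finger_force: 42.4
```

>>> play_rows(rows="0 .26 -.4 0 0 0 1; 0 0 -.8 0 0 0 1; 0 0 -.8 0 0 0 1; 0 0 -.8 0 0 0 1; 0 0 -.8 0 0 0 1; 0 0 -.5 0 0 0 1; 0 0 -.3 0 0 0 1; 0 0 0 0 0 0 1")

```text
clock: 14.5
position: [0.4631, 0.188, 0.0577]
orientation: [-1.98, -2.438, 0.006]
contact_force: [-0.5, -0.1, -0.8]
opening: 0.0269
finger_force: 42.4
```

```bash
python3 -c "
from h import *
pic('pics/g5.png',(165,80),(120,120))"
```

```text
[0.46439044 0.18895431 0.06007168] [ 0.09136972  0.4594036  -0.90704212]
```

View pics/g5.png

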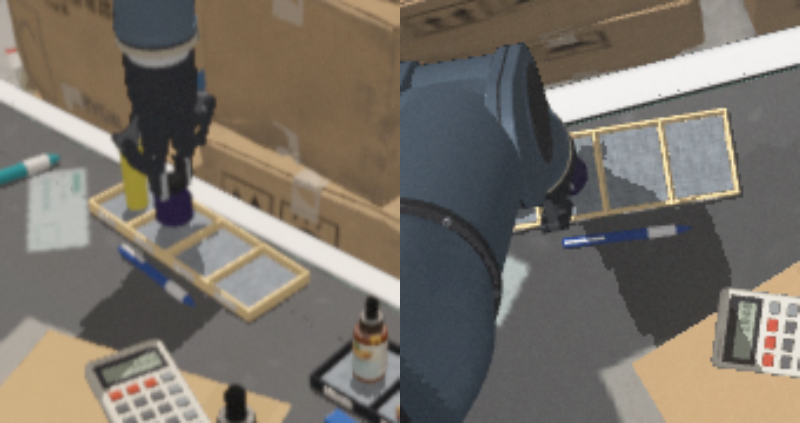

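Glue stands in its pocket; ink hangs above the second one. Lowering 20 mm and releasing.

>>> play_rows(rows="0 0 -.2 0 0 0 1; 0 0 -.2 0 0 0 1; 0 0 -.1 0 0 0 1; 0 0 0 0 0 0 1; 0 0 0 0 0 0 1; 0 0 0 0 0 0 .7; 0 0 0 0 0 0 .5; 0 0 0 0 0 0 .3")

```text
clock: 15.27
position: [0.4642, 0.1901, 0.0401]
orientation: [1.977, 2.441, 0.0]
contact_force: [0.3, -0.2, 0.8]
opening: 0.0501
finger_force: 0.0
```

>>> play_rows(rows="0 0 0 0 0 0 .3; 0 0 0 0 0 0 .3; 0 0 .3 0 0 0 .3; 0 0 .9 0 0 0 .3; 0 0 .9 0 0 0 .3; 0 0 .9 0 0 0 .3; 0 0 .9 0 0 0 .3; 0 0 .9 0 0 0 .3")

```text
clock: 15.93
position: [0.4637, 0.1898, 0.2338]
orientation: [1.978, 2.441, -0.0]
contact_force: [1.8, 1.0, -0.4]
opening: 0.0597
finger_force: 0.0
```

>>> play_rows(rows=".108 -.807 0 0 0 0 .3; .108 -.807 0 0 0 0 .3; .108 -.807 0 0 0 0 .3; .108 -.807 0 0 0 0 .3; .108 -.807 0 0 0 0 .3; .108 -.807 0 0 0 0 .3; .108 -.807 0 0 0 0 .3; .108 -.807 0 0 0 0 .3")

```text
clock: 16.6
position: [0.4985, -0.0696, 0.232]
orientation: [1.977, 2.441, 0.0]
contact_force: [1.6, 0.2, -0.4]
opening: 0.0598
finger_force: 0.0
```

>>> play_rows(rows=".108 -.807 0 0 0 0 .3; .108 -.807 0 0 0 0 .3; .108 -.807 0 0 0 0 .3; .108 -.807 0 0 0 0 .3; 0 0 0 0 0 0 .3; 0 0 -.7 0 0 0 .3; 0 0 -.8 0 0 0 .3; 0 0 -.5 0 0 0 .3")

```text
clock: 17.27
position: [0.515, -0.1968, 0.1498]
orientation: [-1.977, -2.44, 0.001]
contact_force: [0.6, 0.3, -0.3]
opening: 0.0601
finger_force: 0.0
```

>>> play_rows(rows="0 0 0 0 0 0 .45; 0 0 0 0 0 0 .45; 0 0 0 0 0 0 .45; 0 0 0 0 0 0 .45; 0 0 0 0 0 0 .45; 0 0 0 0 0 0 .45; 0 0 0 0 0 0 .45; 0 0 0 0 0 0 .45")

```text
clock: 17.93
position: [0.5161, -0.1972, 0.1523]
orientation: [1.977, 2.441, 0.001]
contact_force: [0.0, -0.5, -0.1]
opening: 0.0469
finger_force: 0.0
```

```bash
python3 -c "
from h import *
pic('pics/g6.png',(280,140),(120,120))"
```

```text
[ 0.51599575 -0.19721548  0.15207261] [-0.57825035 -0.44251017  0.49248615]
```

View pics/g6.png

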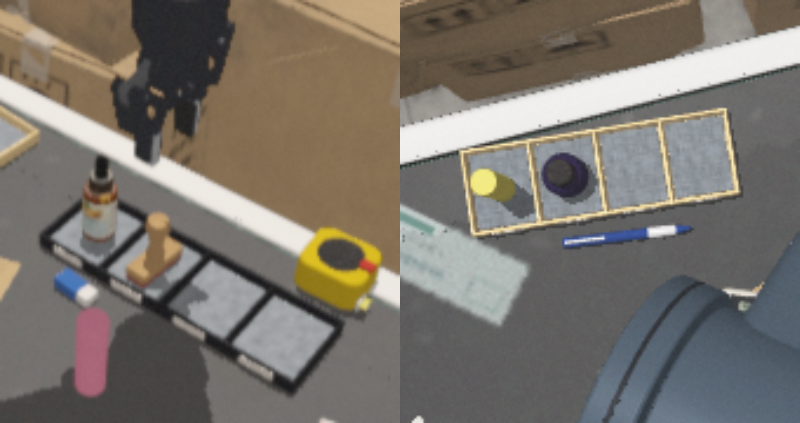

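Glue (top at 485,183) and ink (565,172) stand well inside their pockets; the jaws are over the stamp with the front fingertip at (148,163). Checking tip height and placements numerically.

Run:
```python
from h import *
s=robot.sense();p=s["position"];R=cv2.Rodrigues(s["orientation"])[0]
c=robot.get_calibration("side");K=np.array([[c["fx"],0,c["cx"]],[0,c["fy"],c["cy"]],[0,0,1.]])
for d in(-.01,0,.005,.01,.017):
  P=np.array([p+R@[x,y,d] for y in(-.027,.027) for x in(-.011,.011)])
  print(d,((cv2.projectPoints(P,c["rvec"],c["tvec"],K,None)[0][:,0]-[280,140])*2.35).round().tolist())
for n,q,z in(("glue",(485,183),.092),("ink cap",(568,168),.062)):
  w=ray("top",px(q,(120,120),2.35),z)-[.4688,.1541];a=.1706
  print(n,w@[np.cos(a),np.sin(a)],w@[-np.sin(a),np.cos(a)])
```

```text
-0.01 [[157.0, 164.0], [136.0, 153.0], [195.0, 134.0], [175.0, 124.0]]
0 [[156.0, 173.0], [136.0, 161.0], [194.0, 143.0], [174.0, 132.0]]
0.005 [[155.0, 177.0], [135.0, 166.0], [193.0, 147.0], [173.0, 136.0]]
0.01 [[155.0, 182.0], [135.0, 170.0], [192.0, 152.0], [173.0, 141.0]]
0.017 [[154.0, 187.0], [134.0, 176.0], [192.0, 157.0], [172.0, 147.0]]
glue -0.06393280778881477 -0.28450319799236473
ink cap -0.0601948938525756 -0.3731744013278762
```

>>> play_rows(rows="0 -.02 -.5 0 0 0 .45; 0 0 -.7 0 0 0 .45; 0 0 -.6 0 0 0 .45; 0 0 -.4 0 0 0 .45; 0 0 -.3 0 0 0 .45; 0 0 -.15 0 0 0 .45; 0 0 -.1 0 0 0 .45; 0 0 0 0 0 0 .45")

```text
clock: 18.7
position: [0.5158, -0.198, 0.0415]
orientation: [-1.977, -2.441, 0.0]
contact_force: [0.1, 0.8, -0.1]
opening: 0.047
finger_force: 0.0
```

Run:
```python
from h import *
s=robot.sense();print(s["position"],s["contact_force"])
for n,q,z in(("glue",(85,183),.092),("ink cap",(168,168),.062)):
  w=ray("top",px(q,(120,120),2.35),z)-[.4688,.1541];a=.1706
  print(n,w@[np.cos(a),np.sin(a)],w@[-np.sin(a),np.cos(a)])
pic('pics/g7.png',(280,140),(280,90))
```

```text
[ 0.51575657 -0.19804284  0.04153684] [ 0.06701364  0.75589396 -0.14335143]
glue -0.0019078480069420738 0.10372721584399744
ink cap 0.0035010057434459348 0.025543500771187565
[ 0.51625129 -0.19824981  0.04246532] [-0.13554782  0.70998291  0.71574141]
```

View pics/g7.png

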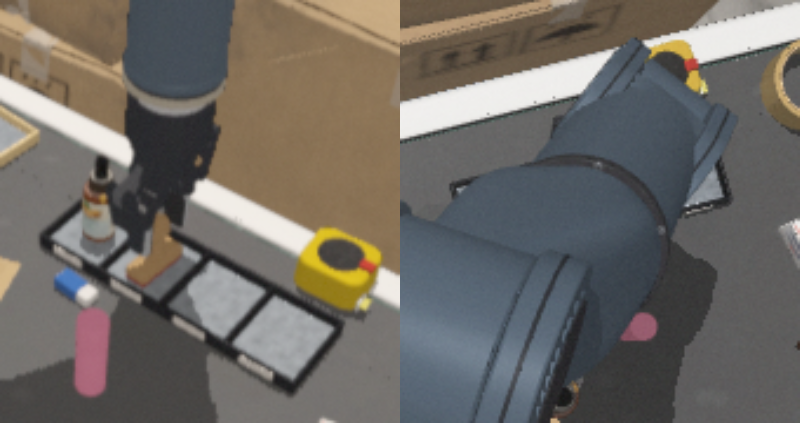

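Glue measures centred; ink reads ~9 mm off in y by this rough reading (recheck later). Fingers now flank the stamp handle; closing.

>>> play_rows(rows="0 0 0 0 0 0 .6; 0 0 0 0 0 0 .8; 0 0 0 0 0 0 1; 0 0 0 0 0 0 1; 0 0 0 0 0 0 1; 0 0 0 0 0 0 1; 0 0 .1 0 0 0 1; 0 0 .3 0 0 0 1")

```text
clock: 19.47
position: [0.5151, -0.1976, 0.0572]
orientation: [-1.976, -2.44, 0.001]
contact_force: [-0.2, 0.6, -0.9]
opening: 0.0207
finger_force: 34.3
```

>>> play_rows(rows="0 0 .6 0 0 0 1; 0 0 .8 0 0 0 1; 0 0 .8 0 0 0 1; 0 0 .8 0 0 0 1; 0 0 .8 0 0 0 1; 0 0 .6 0 0 0 1; -.05 .4 0 0 0 0 1; -.1 .7 0 0 0 0 1")

```text
clock: 20.13
position: [0.5105, -0.1568, 0.236]
orientation: [1.98, 2.433, 0.001]
contact_force: [0.5, -0.2, -0.2]
opening: 0.0206
finger_force: 34.3
```

>>> play_rows(rows="-.095 .74 0 0 0 0 1; -.095 .74 0 0 0 0 1; -.095 .74 0 0 0 0 1; -.095 .74 0 0 0 0 1; -.095 .74 0 0 0 0 1; -.095 .74 0 0 0 0 1; -.095 .74 0 0 0 0 1; -.095 .74 0 0 0 0 1")

```text
clock: 20.8
position: [0.4789, 0.0841, 0.2342]
orientation: [1.978, 2.441, 0.0]
contact_force: [0.5, -0.5, -0.1]
opening: 0.0205
finger_force: 34.3
```

>>> play_rows(rows="-.08 .6 0 0 0 0 1; -.04 .32 0 0 0 0 1; 0 0 0 0 0 0 1; 0 0 -.4 0 0 0 1; 0 0 -.8 0 0 0 1; 0 0 -.8 0 0 0 1; 0 0 -.5 0 0 0 1; 0 0 0 0 0 0 1")

```text
clock: 21.47
position: [0.4725, 0.1182, 0.1308]
orientation: [-1.977, -2.438, 0.009]
contact_force: [-0.1, -0.5, -0.4]
opening: 0.0205
finger_force: 34.4
```

```bash
python3 -c "
from h import *
pic('pics/g8.png',(165,80),(120,120))"
```

```text
[0.47469676 0.11863016 0.13415456] [-0.03899169  0.03940222 -0.39971935]
```

View pics/g8.png

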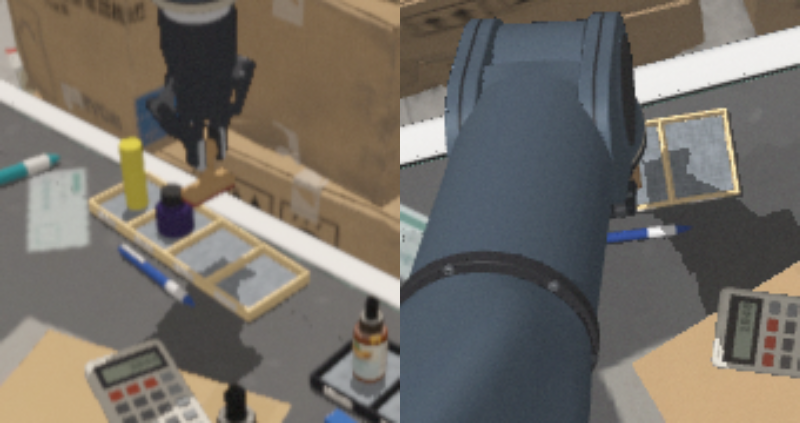

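Stamp hangs upright with its foot front to back above the third pocket. Lowering and releasing.

>>> play_rows(rows="0 .02 -.4 0 0 0 1; 0 0 -.6 0 0 0 1; 0 0 -.6 0 0 0 1; 0 0 -.4 0 0 0 1; 0 0 -.25 0 0 0 1; 0 0 0 0 0 0 1; 0 0 0 0 0 0 1; 0 0 0 0 0 0 .8")

```text
clock: 22.23
position: [0.4757, 0.1205, 0.0452]
orientation: [1.977, 2.44, 0.003]
contact_force: [0.5, -0.5, -0.3]
opening: 0.0205
finger_force: 34.4
```

>>> play_rows(rows="0 0 0 0 0 0 .6; 0 0 0 0 0 0 .4; 0 0 0 0 0 0 .4; 0 0 .3 0 0 0 .4; 0 0 .9 0 0 0 .4; 0 0 .9 0 0 0 .4; 0 0 .9 0 0 0 .4; 0 0 .9 0 0 0 .4")

```text
clock: 22.9
position: [0.4743, 0.12, 0.2019]
orientation: [1.978, 2.441, -0.0]
contact_force: [0.9, 0.8, -0.9]
opening: 0.0508
finger_force: 0.0
```

>>> play_rows(rows=".08 -.78 0 0 0 0 .4; .08 -.78 0 0 0 0 .4; .08 -.78 0 0 0 0 .4; .08 -.78 0 0 0 0 .4; .08 -.78 0 0 0 0 .4; .08 -.78 0 0 0 0 .4; .08 -.78 0 0 0 0 .4; .08 -.78 0 0 0 0 .4")

```text
clock: 23.57
position: [0.5001, -0.1307, 0.2002]
orientation: [1.977, 2.441, 0.001]
contact_force: [-0.1, 0.5, -0.2]
opening: 0.0509
finger_force: 0.0
```

>>> play_rows(rows="0 0 0 0 0 0 .4; 0 0 -.5 0 0 0 .4; 0 0 -.5 0 0 0 .4; 0 0 -.2 0 0 0 .4; 0 0 0 0 0 0 .4; 0 0 0 0 0 0 .4; 0 0 0 0 0 0 .4; 0 0 0 0 0 0 .4")

```text
clock: 24.23
position: [0.5009, -0.1292, 0.1529]
orientation: [1.976, 2.44, 0.001]
contact_force: [0.2, 0.6, -0.7]
opening: 0.0517
finger_force: 0.0
```

Run:
```python
from h import *
s=robot.sense();print(s["position"],s["contact_force"])
a=robot.capture("side")[:,:,::-1];b=robot.capture("top")[:,:,::-1]
f=lambda i,x,y:cv2.resize(i[y:y+105,x:x+140],(400,300),interpolation=cv2.INTER_CUBIC)
cv2.imwrite('pics/last.png',np.vstack([np.hstack([f(a,285,155),f(a,195,120)]),np.hstack([f(b,137,140),f(b,290,120)])]))
```

```text
[ 0.50092744 -0.12924304  0.15287951] [ 0.16669051  0.60091367 -0.74054771]
```

View pics/last.png

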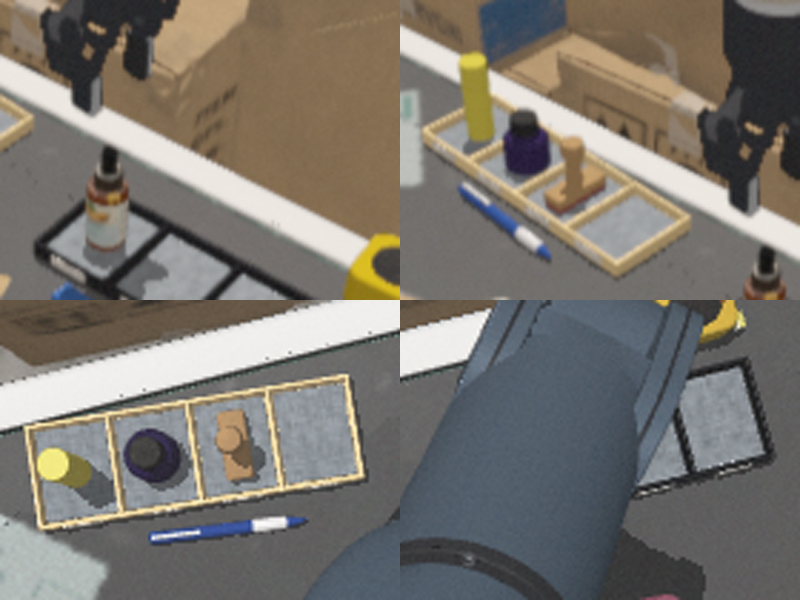

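Glue, ink and stamp stand upright in the new rack: tops at (53,463), (149,450), (230,439). Calculating their offsets from the last picture.

Run:
```python
from h import *
for n,q,z in(("glue",(53,164),.092),("ink cap",(149,150),.062),("ink body",(152,156),.046),("stamp",(231,139),.071)):
  W=ray("top",px(q,(137,140),2.857),z);w=W-[.4688,.1541];a=.1706
  print(n,W.round(4),(w@[np.cos(a),np.sin(a)]).round(4),(w@[-np.sin(a),np.cos(a)]).round(4))
s=robot.sense();p=s["position"];R=cv2.Rodrigues(s["orientation"])[0]
c=robot.get_calibration("side");K=np.array([[c["fx"],0,c["cx"]],[0,c["fy"],c["cy"]],[0,0,1.]])
for d in(-.01,0,.01):
  P=np.array([p+R@[x,-.027,d] for x in(-.011,.011)])
  print(d,((cv2.projectPoints(P,c["rvec"],c["tvec"],K,None)[0][:,0]-[285,155])*2.857).round().tolist())
```

```text
glue [0.4505 0.2575] -0.0005 0.1051
ink cap [0.4655 0.1854] 0.0021 0.0314
ink body [0.462  0.1856] -0.0014 0.0322
stamp [0.4746 0.1165] -0.0006 -0.038
-0.01 [[99.0, 114.0], [77.0, 101.0]]
0 [[99.0, 124.0], [76.0, 111.0]]
0.01 [[99.0, 135.0], [76.0, 122.0]]
```

All three within 4 mm. Fingertips sit ~10 mm above the TCP reading, so the dropper grasp is at TCP z≈0.045.

>>> play_rows(rows="0 0 -.5 0 0 0 .4; 0 0 -.6 0 0 0 .4; 0 0 -.6 0 0 0 .4; 0 0 -.4 0 0 0 .4; 0 0 -.2 0 0 0 .4; 0 0 -.1 0 0 0 .4; 0 0 0 0 0 0 .4; 0 0 0 0 0 0 .4")

```text
clock: 25.0
position: [0.5008, -0.1294, 0.0566]
orientation: [1.977, 2.44, 0.001]
contact_force: [-1.2, 0.7, 0.3]
opening: 0.051
finger_force: 0.0
```

>>> play_rows(rows="0 0 -.1 0 0 0 .4; 0 0 -.1 0 0 0 .4; 0 0 -.1 0 0 0 .4; 0 0 0 0 0 0 .4; 0 0 0 0 0 0 .4; 0 0 0 0 0 0 .4; 0 0 0 0 0 0 .4; 0 0 0 0 0 0 .4")

```text
clock: 25.67
position: [0.5004, -0.1293, 0.044]
orientation: [1.977, 2.441, 0.0]
contact_force: [0.5, 0.5, -0.1]
opening: 0.0512
finger_force: 0.0
```

>>> play_rows(rows="0 0 0 0 0 0 .5; 0 0 0 0 0 0 .6; 0 0 0 0 0 0 .7; 0 0 0 0 0 0 1; 0 0 0 0 0 0 1; 0 0 0 0 0 0 1; 0 0 0 0 0 0 1; 0 0 0 0 0 0 1")

```text
clock: 26.33
position: [0.5006, -0.1293, 0.0441]
orientation: [1.977, 2.441, 0.0]
contact_force: [0.1, 0.2, 5.8]
opening: 0.0309
finger_force: 34.6
```

>>> play_rows(rows="0 0 .1 0 0 0 1; 0 0 .3 0 0 0 1; 0 0 .6 0 0 0 1; 0 0 .8 0 0 0 1; 0 0 .8 0 0 0 1; 0 0 .8 0 0 0 1; 0 0 .6 0 0 0 1; -.03 .3 0 0 0 0 1")

```text
clock: 27.0
position: [0.5008, -0.1201, 0.2084]
orientation: [1.977, 2.433, 0.004]
contact_force: [0.0, -1.2, -0.8]
opening: 0.0305
finger_force: 34.9
```

>>> play_rows(rows="-.06 .6 0 0 0 0 1; -.06 .75 0 0 0 0 1; -.06 .75 0 0 0 0 1; -.06 .75 0 0 0 0 1; -.05 .75 0 0 0 0 1; -.03 .5 0 0 0 0 1; 0 .1 0 0 0 0 1; 0 0 0 0 0 0 1")

```text
clock: 27.67
position: [0.4855, 0.0526, 0.2032]
orientation: [-1.973, -2.443, 0.002]
contact_force: [0.2, -0.4, -1.5]
opening: 0.0306
finger_force: 34.8
```

>>> play_rows(rows="0 0 -.4 0 0 0 1; 0 0 -.7 0 0 0 1; 0 0 -.7 0 0 0 1; 0 0 -.6 0 0 0 1; 0 0 -.4 0 0 0 1; 0 0 0 0 0 0 1; 0 0 0 0 0 0 1; 0 0 0 0 0 0 1")

```text
clock: 28.33
position: [0.4868, 0.0498, 0.0927]
orientation: [1.979, 2.439, 0.0]
contact_force: [-0.1, -0.8, -1.1]
opening: 0.0306
finger_force: 34.8
```

Down to 0.0455: −0.047.

>>> play_rows(rows="0 0 -.4 0 0 0 1; 0 0 -.4 0 0 0 1; 0 0 -.25 0 0 0 1; 0 0 -.12 0 0 0 1; 0 0 0 0 0 0 1; 0 0 0 0 0 0 1; 0 0 0 0 0 0 1; 0 0 0 0 0 0 1")

```text
clock: 29.0
position: [0.4868, 0.0508, 0.0458]
orientation: [1.977, 2.441, 0.001]
contact_force: [0.5, -0.5, -1.5]
opening: 0.0306
finger_force: 34.9
```

>>> play_rows(rows="0 0 0 0 0 0 .8; 0 0 0 0 0 0 .6; 0 0 0 0 0 0 .3; 0 0 0 0 0 0 .3; 0 0 0 0 0 0 .3; 0 0 .3 0 0 0 .3; 0 0 .6 0 0 0 .3; 0 0 .9 0 0 0 .3")

```text
clock: 29.67
position: [0.4846, 0.0505, 0.116]
orientation: [-1.976, -2.439, 0.006]
contact_force: [1.5, 0.4, -0.2]
opening: 0.0598
finger_force: 0.0
```

>>> play_rows(rows="0 0 .9 0 0 0 .3; 0 0 .9 0 0 0 .3; 0 0 .9 0 0 0 .3; 0 -.8 0 0 0 0 .3; 0 -.8 0 0 0 0 .3; 0 -.8 0 0 0 0 .3; 0 -.8 0 0 0 0 .3; 0 -.8 0 0 0 0 .3")

```text
clock: 30.33
position: [0.486, -0.1106, 0.2253]
orientation: [1.977, 2.441, 0.0]
contact_force: [0.6, 0.5, -0.4]
opening: 0.0598
finger_force: 0.0
```

Run:
```python
from h import *
# 15th view not allowed: check by code. dropper bulb top (black) and body in side and top images
a=robot.capture("side").astype(int);b=robot.capture("top").astype(int)
cb=dict();K=lambda c:np.array([[c["fx"],0,c["cx"]],[0,c["fy"],c["cy"]],[0,0,1.]])
for n,im in(("side",a),("top",b)):
  c=robot.get_calibration(n)
  q=cv2.projectPoints(np.array([[.4867,.0506,z] for z in(.006,.04,.071,.108)]),c["rvec"],c["tvec"],K(c),None)[0][:,0];print(n,q.round(1).tolist())
  x0,x1=int(q[:,0].min())-12,int(q[:,0].max())+13;y0,y1=int(q[:,1].min())-8,int(q[:,1].max())+9
  for y in range(y0,y1,2): print(y,x0," ".join("%3d"%im[y,x].sum().__floordiv__(3) + ("r" if im[y,x,0]-im[y,x,2]>35 else " ") for x in range(x0,x1,1)))
```

```text
side [[274.4, 200.7], [274.0, 190.5], [273.6, 180.8], [273.1, 168.8]]
160 261  98r 103r 103r  95r  88r  96r 107r 107r 108r 107r 100r  93r  87r  79   82r  93r 101r 105r 107r 108r 108r 109r 109r 107r 109r 106r
162 261 198  138  115   69   61   77  102r 108r 109r 110r 109r 104r  97r 102r 100r  96r  87r  81r  84r  94r 105r 106r 108r 106r 108r 107r
164 261 229  228  225  204  194  121  109  106r 107r 107r 101r  82r  63   90r 105r 109r 110r 104r  92r  79r  87r 105r 106r 100r 100r 102r
166 261 230  229  229  229  229  228  225  204  175  130   94   53   39   60   95r 104r 106r 104r  92r  80r  91r 107r 105r  87r  76   83r
168 261 230  230  229  229  230  229  230  230  228  226  208  136   53   37   67  101r 105r 102r  92r  81r  96r 106r 104r  78   88r 104r
170 261 228  230  230  230  229  230  230  230  229  224  151   64   32   30   60  136  167  131  107   83r  94r 108r 104r  68   97r 106r
172 261 194  207  222  226  228  229  229  230  230  223  124   36   22   26   63  164  223  226  214  200  173  132  116r  76  100r 107r
174 261 175r 187r 182  185  198  212  222  226  229  221  135   
[... 3415 characters left out ...]
142  101  110r  64  117  160  120   65   58   80   84   66   54  102r  82r  68   86   91   93  143  140  134 
187 232 219r 143r 107  139  146  149  150  158  107  113r 122r  89   58   67   61   49   64   68   81  102r  67  106   80   91   89   90   90  143 
189 232 210r 208r 126r 141  142  149  153  157  157  118   73   83r  93r 105r 106r 107r  77   56   59   97  107   90   89   89   87   90   92   86 
191 232 178r 218r 122r 143  156  152  145  149  150  147  146  115  109  109  106  102  102  105  106   91   87   87   86   85   83   86   88   90 
193 232 174r 220r 144r 137  152  148  148  152  150  143  147  141  139  144   91   92   87   89   90   89   86   88   87   83   81   89   88   88
```

```bash
python3 -c "
from bench import robot
print(robot.sign_off())"
```

```text
the job is handed in; nothing more can be done
None
```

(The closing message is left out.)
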